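Find the tin that rattles and hold it over the box

TASK

Take the spice jar down off the steel tin it stands on and stand it on the black tray. Then find which of the three closed steel tins has something loose in it: lift them well clear one at a time and shake them lengthwise, to and fro a few times, putting the quiet ones back down on the worktop, upright. Finish while still holding the tin that rattles, level, above the middle of the open cream-coloured box and clear of its rim, and do not let go; knock neither the jar nor the drinking glass over.

Things in the scene. Friction and masses are not known exactly. Their poses are not given: they have to be found in the camera images.
- tin_a_centre (a point): closed steel tin, flush lid, 92 mm long (its x axis) x 52 wide (y) x 75 mm high, one of three alike; any of them may rattle. The point is its centre, 37.5 mm up. Tins weigh 0.2 to 0.45 kg however packed, so weight does not tell which rattles
- tin_b_centre (a point): closed steel tin, flush lid, 92 mm long (its x axis) x 52 wide (y) x 75 mm high, one of three alike; any of them may rattle. The point is its centre, 37.5 mm up. In the rattling tin a loose 0.18 kg ball can roll about 24 mm either way from the middle along the length, hardly across
- tin_c_centre (a point): closed steel tin, flush lid, 92 mm long (its x axis) x 52 wide (y) x 75 mm high, one of three alike; any of them may rattle. The point is its centre, 37.5 mm up. After a brisk 10 cm stroke along the tin's length the ball rests at the leading end, shifting the balance of the held tin (some 0.08 N m from end to end); nothing moves in the two quiet tins
- jar_centre (a point): centre of the spice jar (glass with a screw cap, 46 mm across, 106 mm tall, 0.11 kg), half-way up; it stands upright on the lid of one tin
- tray: flat black serving tray, 250 mm (its x) x 360 mm (y) x 9 mm, fixed; origin at the centre of its underside. The jar goes anywhere on it with its middle within the tray
- box_rim (a point): middle of the mouth of the open, empty cream-coloured box (125 mm along its x, 185 mm along its y, rim 74 mm above the worktop, fixed), at the height of the rim. (The round bowl beside it is a bystander.)
- glass_centre (a point): centre of the upturned drinking glass (73 mm across, 94 mm tall), half-way up; a bystander
There are look-alikes about, which are no part of the job. Leave any red look-alike of the part that bears tin_a_centre alone.

How it is judged (in metres and radians):
On the way, in this order (a step that is already met when the one before it is completed fails the run):
1. the jar stands upright on the tray, let go (x of jar_centre in the frame of tray between -0.115 and 0.115 m and y of jar_centre in the frame of tray between -0.17 and 0.17 m and height (world z) of jar_centre below 0.075 m and angle between jar_centre's own z axis and vertical below 0.15 rad and contact force between the fingers and jar below 0.1 N), for 0.2 s.
2. the rattling tin, lifted at least 5 cm, has been shaken lengthwise so that its loose piece runs to one end (((distance between tin_a_centre and slug_g below 0.05 m and height (world z) of tin_a_centre above 0.08 m and x of slug_g in the frame of tin_a_centre above 0.014 m) or (distance between tin_b_centre and slug_g below 0.05 m and height (world z) of tin_b_centre above 0.08 m and x of slug_g in the frame of tin_b_centre above 0.014 m) or (distance between tin_c_centre and slug_g below 0.05 m and height (world z) of tin_c_centre above 0.08 m and x of slug_g in the frame of tin_c_centre above 0.014 m))).
3. ... then to the other end (((distance between tin_a_centre and slug_g below 0.05 m and height (world z) of tin_a_centre above 0.08 m and x of slug_g in the frame of tin_a_centre below -0.014 m) or (distance between tin_b_centre and slug_g below 0.05 m and height (world z) of tin_b_centre above 0.08 m and x of slug_g in the frame of tin_b_centre below -0.014 m) or (distance between tin_c_centre and slug_g below 0.05 m and height (world z) of tin_c_centre above 0.08 m and x of slug_g in the frame of tin_c_centre below -0.014 m))).
4. ... and back again (((distance between tin_a_centre and slug_g below 0.05 m and height (world z) of tin_a_centre above 0.08 m and x of slug_g in the frame of tin_a_centre above 0.014 m) or (distance between tin_b_centre and slug_g below 0.05 m and height (world z) of tin_b_centre above 0.08 m and x of slug_g in the frame of tin_b_centre above 0.014 m) or (distance between tin_c_centre and slug_g below 0.05 m and height (world z) of tin_c_centre above 0.08 m and x of slug_g in the frame of tin_c_centre above 0.014 m))).
At the end, for the whole second after the job is handed in: The rattling tin is held in the fingers, still and level (within 17 degrees), its middle within 6 cm of the box's middle sideways and 130 to 400 mm above the worktop; the two quiet tins stand upright on the worktop, let go; the jar stands upright on the tray (all of step 1 and ((distance between tin_a_centre and slug_g below 0.05 m and horizontal distance between tin_a_centre and box_rim below 0.06 m and height (world z) of tin_a_centre between 0.13 and 0.4 m and angle between tin_a_centre's own z axis and vertical below 0.3 rad and contact force between the fingers and tin_a above 1 N and linear speed of tin_a below 0.05 m/s and (height (world z) of tin_b_centre between 0.03 and 0.055 m and angle between tin_b_centre's own z axis and vertical below 0.15 rad and contact force between the fingers and tin_b below 0.2 N) and (height (world z) of tin_c_centre between 0.03 and 0.055 m and angle between tin_c_centre's own z axis and vertical below 0.15 rad and contact force between the fingers and tin_c below 0.2 N)) or (distance between tin_b_centre and slug_g below 0.05 m and horizontal distance between tin_b_centre and box_rim below 0.06 m and height (world z) of tin_b_centre between 0.13 and 0.4 m and angle between tin_b_centre's own z axis and vertical below 0.3 rad and contact force between the fingers and tin_b above 1 N and linear speed of tin_b below 0.05 m/s and (height (world z) of tin_a_centre between 0.03 and 0.055 m and angle between tin_a_centre's own z axis and vertical below 0.15 rad and contact force between the fingers and tin_a below 0.2 N) and (height (world z) of tin_c_centre between 0.03 and 0.055 m and angle between tin_c_centre's own z axis and vertical below 0.15 rad and contact force between the fingers and tin_c below 0.2 N)) or (distance between tin_c_centre and slug_g below 0.05 m and horizontal distance between tin_c_centre and box_rim below 0.06 m and height (world z) of tin_c_centre between 0.13 and 0.4 m and angle between tin_c_centre's own z axis and vertical below 0.3 rad and contact force between the fingers and tin_c above 1 N and linear speed of tin_c below 0.05 m/s and (height (world z) of tin_a_centre between 0.03 and 0.055 m and angle between tin_a_centre's own z axis and vertical below 0.15 rad and contact force between the fingers and tin_a below 0.2 N) and (height (world z) of tin_b_centre between 0.03 and 0.055 m and angle between tin_b_centre's own z axis and vertical below 0.15 rad and contact force between the fingers and tin_b below 0.2 N)))); the arm keeps its last pose, push and grip.
It fails at once if the jar is tipped over (angle between jar_centre's own z axis and vertical above 0.7 rad).
It fails at once if the glass is knocked over (angle between glass_centre's own z axis and vertical above 0.6 rad).
It also fails if it takes over 72 s, if anything falls off the work surface, if the arm or the gripper's body presses on something with over 40 N, if the wrist force passes 120 N, or if a joint passes its speed limit or range.

ROBOT

A 6-joint arm with a two-finger parallel gripper is mounted at the origin on a cart in front of the work surface, level with it; the furniture and walls round the work are solid. World frame = base frame: x ahead of the robot, y to its left, z up, the work surface at z = 0. Lengths are in m, angles in degrees, forces in N, time in s.
With the tool pointing down it reaches from about 0.4 to 0.825 m from the base axis. Payload 7 kg.
Tool frame: the origin (TCP) lies between the finger pads; the fingertips stand 25 mm ahead of it and the grasp point (between the pads) lies 6 mm ahead of it; z points along the fingers, y is the line along which they close (so a half turn about z gives the same grasp; the last joint's range is limited). The gripper opens to 88 mm and grips with 3 to 60 N. Pads are 19 mm wide; open, the fingers measure 130 mm over their backs; the gripper's body (78 mm by 193 mm) begins 47 mm behind the grasp point.
Start: joints at [-48.295, 20.546, 0.682, 0, -70.136, -16.507], TCP at [0.287, -0.611, 0.252] pointing down, gripper open.
Joint ranges: [-176.03, 176.03], [-82.01, 121.73], [-58.28, 71.71], [-173.87, 95.51], [-174.79, -0.11], [-173.66, 173.66]. Speed limits (degrees/s): [136.94, 136.94, 172.46, 180, 180, 180].

INTERFACE

Orientations are given as [roll, pitch, yaw] about the fixed x, y, z axes, in that order (R = Rz(yaw) Ry(pitch) Rx(roll)).
In Python, from plant import r gives the robot as it stands.
- The arm moves only by the shell command python3 -m crank 'ROWS' [FORCE]. ROWS is JSON, a list of rows, each a list of 3 entries, a list of its own where there are three numbers: the turn, a rotation vector about the tool's x, y, z in degrees, then the shift along the tool's x, y, z in cm, then the closure, from -1 (fully open) to 1 (shut). In form: [[[wx, wy, wz], [dx, dy, dz], fingers], ...]. A call has 1 to 8 rows; each row shifts and turns the commanded pose from where the row before left it, along the tool's axes as they then stand; what a row does not reach is not made up. A row lasts 1/10 s, in which the tool goes at most 50 mm and 8.59 degrees, less where a joint would pass 70% of its speed; a pose out of reach is approached as far as the arm can. A call with a gripper value outside its range is refused whole. The fingers move at their own pace and stop on an object; FORCE is the grip in N (left out, the last holds). Time passes only in rows, so rows that do not move let the fingers close. It gives the time, the measured TCP pose, the force, the opening and the grip force at its end, in the units of the state.
- r.get_state(): the state, without advancing time (a new reading comes with each control period).
- r.capture(name): name is "scene" or "top" or "wrist"; returns a dict with "color" (420x560x3 uint8, red, green, blue), "range_z" (420x560 float32, m along the optical axis (not along the pixel's ray), 0 where there is no reading), "intrinsics" (3x3 intrinsics, pixels), "k1" (the pictures are not rectified: a ray, as slopes to the right and down, at radius r is drawn at 1 + k1 r^2 times it, then the intrinsics apply), "world_from_camera" (4x4, takes a point from camera to world coordinates); the wrist camera has in their place "hand_eye" (4x4, takes a point from camera to tool coordinates, whose origin is the TCP and whose axes are the flange's). Camera axes: x right, y down, z forward; pixel columns grow to the right and rows downward; lengths in m; the calibration is good to about 2 mm. A picture is of the moment at which its call begins: read the wrist's pose just before it.
- r.close_job(): hands the job in; it is judged then, once.
The state is a dict: "time_s": time; "joints": joint angles; "qd": joint speeds; "joint_torque": joint torques, N m; "tcp_pos": TCP position; "eef_rot": TCP orientation; "contact_force": force on the tool from outside, world axes, zero at the start; "moment": the same for the moment, N m; "gripper_width": finger opening in m; "gripper_force": force on a finger pad.
Only numpy, scipy, OpenCV 4.12 (cv2) and the standard library are available. Lean on these libraries where they do the work, as an engineer would, in place of code of your own. Each camera call takes 0.05 s, during which the arm holds its last target. There are 200 camera calls.

## Working session

There is one attempt and no reset: what is moved stays moved. The work goes in short steps, Python scripts to look and compute and a shell command to move; the robot and the scene stay as the last step left them, time stands still between calls to the robot, and variables do not carry over. Pictures are saved under pics/ and viewed, at most 10 in all, crops included, and the job is handed in when it is done.

```bash
mkdir -p pics; ls
python3 - <<'E'
from plant import r
import cv2,numpy as np,pickle
print(r.get_state())
d={}
for n in ("scene","top"):
    c=r.capture(n); d[n]=c
    cv2.imwrite(f"pics/{n}0.png",c["color"][:,:,::-1]); print(n,c["intrinsics"],c["k1"],c["world_from_camera"])
pickle.dump(d,open("cap0.pkl","wb"))
E
```

```text
pics
{'time_s': 0.0, 'joints': array([-4.82941445e+01,  2.05915977e+01,  6.31705204e-01, -2.02589993e-02,
       -7.01369428e+01, -1.65069011e+01]), 'qd': array([-0.08720003, -0.05638977, -0.06061011,  0.00428533,  0.09046728,
       -0.05279537]), 'joint_torque': array([ 4.85823675e-04, -5.82714200e+01,  2.93064612e+01,  6.99748233e+00,
        6.93586378e-03, -1.56536134e-04]), 'tcp_pos': array([ 0.28716123, -0.61034802,  0.25060468]), 'eef_rot': array([ 1.79901744e+02, -9.25692806e-03, -1.54807937e+02]), 'contact_force': array([-0.20412141, -0.06641392, -0.15323376]), 'moment': array([-0.00684946, -0.05551927, -0.04292653]), 'gripper_force': 0.0, 'gripper_width': 0.08771586434974372}
scene [[546.58572491   0.         280.34324983]
 [  0.         546.58572491 216.64999827]
 [  0.           0.           1.        ]] -0.06045597072048105 [[-0.69521498 -0.40019302  0.59709436 -0.30844801]
 [-0.71853156  0.36413638 -0.59255135  1.02900592]
 [ 0.01971113 -0.84098172 -0.54070438  0.91656349]
 [ 0.          0.          0.          1.        ]]
top [[509.8424725    0.         280.55719669]
 [  0.         509.8424725  215.76517648]
 [  0.           0.           1.        ]] -0.16251850430146372 [[ 0.00469396 -0.99431328  0.10639113  0.45841633]
 [-0.99992086 -0.00590882 -0.01110646  0.12639116]
 [ 0.01167194 -0.10633058 -0.99426233  1.52192241]
 [ 0.          0.          0.          1.        ]]
```

View pics/top0.png

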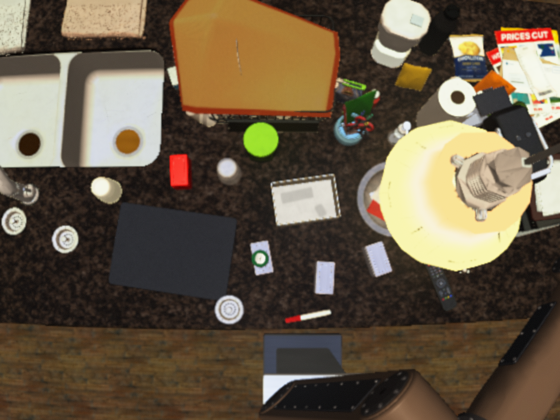

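View pics/scene0.png

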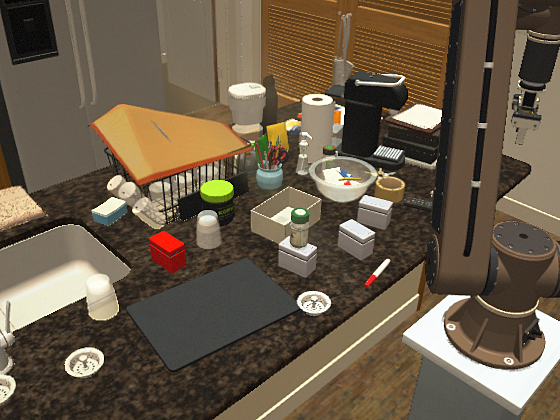

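Top view: three grey tins at about (262,257), (325,277) and (377,259), with the green-capped jar on the first. The tray is at (172,250) and the cream box at (305,200), with the bowl at (380,200). The upturned glass is at (228,171).

What could be mistaken for each target:
- **Jar:** green-capped jar (261,257) versus the big lime-lidded black jar (260,140). I choose the first because it stands on a tin.
- **Tins:** the three grey ones versus the red one at (179,171), which I leave alone.
- **Glass:** (228,171) versus the beige tumbler (105,189). I avoid both.

```bash
cat > h.py <<'E'
import numpy as np,cv2
def rays(c,uv):
    K=c["intrinsics"]; k=c["k1"]
    n=cv2.undistortPoints(np.array(uv,float).reshape(-1,1,2),K,np.array([k,0,0,0,0.])).reshape(-1,2)
    return np.c_[n,np.ones(len(n))]
def onplane(c,uv,z,T=None):
    T=c["world_from_camera"] if T is None else T
    d=rays(c,uv)@T[:3,:3].T; o=T[:3,3]
    return o+d*((z-o[2])/d[:,2])[:,None]
def cloud(c,T=None):
    T=c["world_from_camera"] if T is None else T
    h,w=c["range_z"].shape; v,u=np.mgrid[:h,:w]
    p=rays(c,np.c_[u.ravel(),v.ravel()])*c["range_z"].ravel()[:,None]
    return (p@T[:3,:3].T+T[:3,3]).reshape(h,w,3)
def rect(P):
    r=cv2.minAreaRect((P[:,:2]*1000).astype(np.float32)); b=cv2.boxPoints(r)
    e=[b[1]-b[0],b[2]-b[1]]; e=e[0] if np.linalg.norm(e[0])>np.linalg.norm(e[1]) else e[1]
    return np.round(r[0],1),np.round(sorted(r[1]),1),round(float(np.degrees(np.arctan2(e[1],e[0]))),1)
E
python3 - <<'E'
import pickle,cv2,numpy as np
from h import *
d=pickle.load(open("cap0.pkl","rb"))
c=d["top"]; P=cloud(c); im=c["color"]; hsv=cv2.cvtColor(im,cv2.COLOR_RGB2HSV)
for n,(u,v) in dict(tinA=(255,268),tinB=(325,277),tinC=(377,259),jar=(261,257),glass=(228,171),tray=(172,250),boxin=(295,205),counter=(280,290),red=(179,171),trayjar=(229,309)).items(): print(n,im[v,u],P[v,u].round(3))
m0=(hsv[...,1]<70)&(hsv[...,2]>120)
def comp(m,seed):
    n,l,s,ce=cv2.connectedComponentsWithStats(m.astype(np.uint8)); 
    return l==l[seed[1],seed[0]]
for n,seed,z in (("tinA",(255,268),.075),("tinB",(325,277),.075),("tinC",(377,259),.075)):
    m=m0&(P[...,2]>.062)&(P[...,2]<.09)
    v,u=np.nonzero(comp(m,seed)); print(n,len(u),rect(onplane(c,np.c_[u,v],z)),np.median(P[v,u,2]))
# jar
m=(P[...,2]>.12)&(P[...,0]<.6); g=np.zeros_like(m); g[240:275,245:280]=1
v,u=np.nonzero(m&g); Q=P[v,u]; top=Q[Q[:,2]>Q[:,2].max()-.012]; print("jar",len(u),Q[:,2].max(),cv2.minEnclosingCircle((top[:,:2]*1000).astype(np.float32)))
m=(P[...,2]>.06); g[:]=0; g[150:195,205:250]=1
v,u=np.nonzero(m&g);Q=P[v,u]; print("glass",len(u),Q[:,2].max() if len(u) else 0,rect(Q) if len(u) else 0)
v,u=np.nonzero(comp((hsv[...,2]<75)&(P[...,2]>.003)&(P[...,2]<.02)&(np.abs(im.astype(int).max(2)-im.min(2))<25),(172,250))); print("tray",len(u),rect(onplane(c,np.c_[u,v],.009)))
v,u=np.nonzero((P[...,2]>.06)&(P[...,2]<.085)&(np.indices(m.shape)[1]>262)&(np.indices(m.shape)[1]<345)&(np.indices(m.shape)[0]>165)&(np.indices(m.shape)[0]<232)); print("box",len(u),rect(P[v,u]))
s=d["scene"]["color"][180:300,230:410]; cv2.imwrite("pics/crop0.png",cv2.resize(s,None,fx=4,fy=4)[:,:,::-1])
E
```

```text
tinA [183 185 205] [0.464 0.182 0.078]
tinB [193 197 223] [ 0.44  -0.016  0.077]
tinC [193 196 222] [ 0.491 -0.165  0.077]
jar [231 228 214] [0.493 0.162 0.176]
glass [208 210 221] [0.74  0.261 0.089]
tray [46 46 50] [0.516 0.433 0.007]
boxin [224 221 211] [0.654 0.066 0.002]
counter [46 37 33] [ 0.4    0.11  -0.001]
red [250  62  49] [0.742 0.405 0.076]
trayjar [221 224 231] [0.346 0.257 0.04 ]
tinA 337 (array([494.6, 164.2]), array([51.3, 91.5]), 10.5) 0.07441742217867975
tinB 598 (array([438.9, -14.7]), array([52.4, 91.3]), -3.2) 0.07475399476477484
tinC 582 (array([ 491.7, -168.4]), array([53.2, 91.9]), 18.2) 0.07463693203599486
jar 255 1.5219224070856776 ((458.41632080078125, 126.39115905761719), 9.999999747378752e-05)
glass 404 1.5219224070856776 (array([617.4, 214.6]), array([103.9, 348.5]), 12.4)
tray 9307 (array([519.1, 438.6]), array([268.2, 383.8]), 82.4)
box 320 (array([663.2,  39.4]), array([126.2, 186. ]), -81.5)
```

View pics/crop0.png

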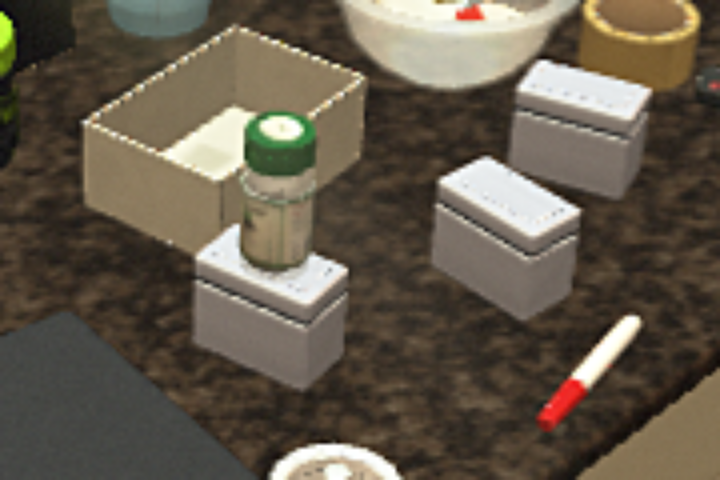

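The crop confirms that the green-capped jar stands on the left tin, and that the other two grey tins are bare. No red tin is near them. Next: jar, glass, tray and lamp positions.

```bash
cat >> h.py <<'E'
def to(st,x,y,z,yaw):
    """tool-frame shift in cm (present axes) and z turn in deg (done after the shift) to the target"""
    from scipy.spatial.transform import Rotation as R
    Rt=R.from_euler('xyz',st["eef_rot"],degrees=True); p=Rt.inv().apply(np.array([x,y,z])-st["tcp_pos"])*100
    w=(Rt.inv()*R.from_euler('xyz',[180,0,yaw],degrees=True)).as_rotvec(degrees=True)
    return p.round(2),w.round(1)
E
python3 - <<'E'
import pickle,cv2,numpy as np
from h import *
from plant import r
d=pickle.load(open("cap0.pkl","rb"))
c=d["top"]; P=cloud(c); ok=(c["range_z"]>0); I=np.indices(ok.shape)
def reg(u0,u1,v0,v1,z0,z1):
    m=ok&(I[1]>u0)&(I[1]<u1)&(I[0]>v0)&(I[0]<v1)&(P[...,2]>z0)&(P[...,2]<z1); return P[m]
for n,a in dict(jar=(240,285,235,280,.165,.2),glass=(205,250,150,195,.08,.11),strainer=(205,250,290,325,.01,.06),lampedge=(385,530,120,270,.3,1.5)).items():
    Q=reg(*a); print(n,len(Q),Q.min(0).round(3),Q.max(0).round(3),[round(float(t),1) for t in np.r_[cv2.minEnclosingCircle((Q[:,:2]*1000).astype(np.float32))[0]]])
for u,v in ((122,203),(236,220),(228,297),(110,283),(172,250)): print(onplane(c,[(u,v)],.009).round(3))
s=d["scene"];P2=cloud(s);hs=cv2.cvtColor(s["color"],cv2.COLOR_RGB2HSV)
m=(hs[...,0]>50)&(hs[...,0]<85)&(hs[...,1]>120)&(I[1]>285)&(I[1]<315)&(I[0]>200)&(I[0]<230)
v,u=np.nonzero(m);print("scene cap",len(u),onplane(s,[(u.mean(),v.mean())],.17).round(4))
print(to(r.get_state(),.495,.164,.25,-169.5))
E
```

```text
jar 238 [0.469 0.144 0.166] [0.511 0.189 0.188] [491.0, 166.2]
glass 326 [0.723 0.202 0.081] [0.796 0.294 0.098] [764.3, 246.0]
strainer 537 [0.304 0.22  0.01 ] [0.396 0.328 0.049] [357.4, 275.5]
lampedge 18109 [ 0.46  -0.527  0.3  ] [ 0.838 -0.017  1.086] [668.2, -277.3]
[[0.656 0.59  0.009]]
[[0.607 0.242 0.009]]
[[0.379 0.263 0.009]]
[[0.415 0.62  0.009]]
[[0.516 0.433 0.009]]
scene cap 54 [[0.4951 0.164  0.17  ]]
(array([-51.77,  61.23,   0.15]), array([ 0.1, -0. , 14.7]))
```

Run:
```python
import pickle,numpy as np
from h import *
d=pickle.load(open("cap0.pkl","rb"))
c=d["top"]; P=cloud(c); 
for u,v in ((395,180),(400,220),(440,130),(440,255),(480,260),(385,195),(520,220),(480,175),(340,405),(430,390),(510,360),(545,320)): print(u,v,P[v,u].round(2))
```

```text
395 180 [ 0.57 -0.03  0.88]
400 220 [ 0.52 -0.03  0.88]
440 130 [ 0.64 -0.09  0.88]
440 255 [ 0.48 -0.08  0.88]
480 260 [ 0.47 -0.14  0.87]
385 195 [ 0.56 -0.02  0.88]
520 220 [ 0.61 -0.61  0.07]
480 175 [ 0.56 -0.08  1.02]
340 405 [0.23 0.01 0.65]
430 390 [ 0.28 -0.1   0.79]
510 360 [ 0.31 -0.27  0.7 ]
545 320 [ 0.37 -0.35  0.67]
```

```bash
python3 -m crank '[[[0,0,0],[-1.5,1.8,0],-1],[[0,0,0],[-3,3.6,0],-1],[[0,0,0],[-3,3.6,0],-1],[[0,0,0],[-3,3.6,0],-1],[[0,0,0],[-1.5,1.8,0],-1],[[0,0,0],[0,0,0],-1]]' 20; python3 -c "
from plant import r
from h import *
s=r.get_state();print(s['time_s'],s['joints'].round(1),s['tcp_pos'],s['eef_rot']);print(to(s,.495,.164,.25,-169.5))"
```

```text
time_s: 0.7
tcp_pos: [0.3351, -0.4268, 0.252]
eef_rot: [-180.0, 0.0, -154.6]
contact_force: [-0.1, 0.5, 0.1]
gripper_width: 0.0878
gripper_force: 0.0
0.7 [-31.2   8.1 -16.   -0.  -65.9 -33.4] [ 0.33509828 -0.42677952  0.25197021] [-1.79992488e+02  4.93821824e-02 -1.54642668e+02]
(array([-39.75,  46.54,   0.23]), array([-0. ,  0.1, 14.9]))
```

```bash
python3 -m crank '[[[0,0,0],[-2,2.3,0],-1],[[0,0,0],[-3.2,3.75,0],-1],[[0,0,0],[-3.2,3.75,0],-1],[[0,0,0],[-3.2,3.75,0],-1],[[0,0,0],[-3.2,3.75,0],-1],[[0,0,0],[-3.2,3.75,0],-1],[[0,0,0],[-3.2,3.75,0],-1],[[0,0,0],[-3.2,3.75,0],-1]]' >/dev/null
python3 -m crank '[[[0,0,0],[-3.2,3.75,0],-1],[[0,0,0],[-3.2,3.75,0],-1],[[0,0,0],[-3.2,3.75,0],-1],[[0,0,3],[-2.5,3,0],-1],[[0,0,6],[-1.2,1.5,0],-1],[[0,0,5],[0,0,0],-1],[[0,0,0],[0,0,0],-1],[[0,0,0],[0,0,0],-1]]'; python3 -c "
from plant import r
from h import *
s=r.get_state();print(s['time_s'],s['joints'].round(1),s['tcp_pos'],s['eef_rot']);print(to(s,.494,.165,.148,-169.5))"
```

```text
time_s: 2.3
tcp_pos: [0.4882, 0.1313, 0.2513]
eef_rot: [-180.0, -0.0, -168.7]
contact_force: [-0.3, 0.2, -0.2]
gripper_width: 0.0878
gripper_force: 0.0
2.3 [  37.4    4.5  -20.3   -0.   -65.3 -116. ] [0.48817821 0.13130099 0.2512598 ] [-1.79982997e+02 -3.70206083e-02 -1.68677824e+02]
(array([-1.24,  3.19, 10.32]), array([-0. , -0. ,  0.8]))
```

```bash
python3 -m crank '[[[0,0,0.8],[-0.4,1,0],-1],[[0,0,0],[-0.8,2.2,0],-1],[[0,0,0],[0,0,2],-1],[[0,0,0],[0,0,3],-1],[[0,0,0],[0,0,3],-1],[[0,0,0],[0,0,1.5],-1],[[0,0,0],[0,0,0.8],-1],[[0,0,0],[0,0,0],-1]]'; python3 -m crank '[[[0,0,0],[0,0,0],0.2],[[0,0,0],[0,0,0],0.4],[[0,0,0],[0,0,0],0.6],[[0,0,0],[0,0,0],0.8],[[0,0,0],[0,0,0],1],[[0,0,0],[0,0,0],1],[[0,0,0],[0,0,0],1],[[0,0,0],[0,0,0],1]]' 15; python3 -c "
from plant import r
from h import *
s=r.get_state();print(to(s,.46,.40,.19,-169.5))"
```

```text
time_s: 3.1
tcp_pos: [0.4938, 0.1651, 0.1479]
eef_rot: [-180.0, -0.1, -169.6]
contact_force: [1.0, -0.5, 0.5]
gripper_width: 0.0876
gripper_force: 0.0
time_s: 3.9
tcp_pos: [0.4941, 0.1655, 0.1487]
eef_rot: [180.0, 0.0, -169.6]
contact_force: [-1.4, 1.3, 2.2]
gripper_width: 0.0453
gripper_force: 14.9
(array([-0.88, 23.68, -4.13]), array([ 0. ,  0. , -0.1]))
```

```bash
python3 -m crank '[[[0,0,0],[0,0,-1],1],[[0,0,0],[0,0,-2],1],[[0,0,0],[0,0,-1],1],[[0,0,0],[0,1.5,0],1],[[0,0,0],[-0.2,2.5,0],1],[[0,0,0],[-0.2,2.5,0],1],[[0,0,0],[-0.2,3,0],1],[[0,0,0],[-0.2,3,0],1]]' | grep -E 'tcp|width'; python3 -m crank '[[[0,0,0],[0,3,0],1],[[0,0,0],[0,3,0],1],[[0,0,0],[0,2.5,0],1],[[0,0,0],[0,1.5,0],1],[[0,0,0],[0,0.7,0],1],[[0,0,0],[0,0,1],1],[[0,0,0],[0,0,2],1],[[0,0,0],[0,0,2],1]]'|grep -E 'tcp|width';python3 -m crank '[[[0,0,0],[0,0,2],1],[[0,0,0],[0,0,1.5],1],[[0,0,0],[0,0,0.7],1],[[0,0,0],[0,0,0.5],1],[[0,0,0],[0,0,0.2],1],[[0,0,0],[0,0,0],1]]'
```

```text
tcp_pos: [0.4786, 0.2912, 0.1882]
gripper_width: 0.0459
tcp_pos: [0.46, 0.3939, 0.1376]
gripper_width: 0.0457
time_s: 6.1
tcp_pos: [0.4602, 0.395, 0.0898]
eef_rot: [180.0, 0.0, -169.6]
contact_force: [0.3, 0.3, -1.0]
gripper_width: 0.0461
gripper_force: 14.9
```

```bash
python3 -m crank '[[[0,0,0],[0,0,0.3],1],[[0,0,0],[0,0,0.2],1],[[0,0,0],[0,0,0.1],1],[[0,0,0],[0,0,0],1]]' | grep -E 'tcp|force'; python3 -m crank '[[[0,0,0],[0,0,0.1],1],[[0,0,0],[0,0,0.1],1],[[0,0,0],[0,0,0],1]]'| grep -E 'tcp|force'
```

```text
tcp_pos: [0.4599, 0.395, 0.0835]
contact_force: [0.4, -0.4, -2.2]
gripper_force: 14.9
tcp_pos: [0.4604, 0.3955, 0.0825]
contact_force: [-1.2, -0.0, 5.8]
gripper_force: 15.0
```

The jar is on the tray. I'll let go and go up, then head for the middle tin.

```bash
python3 -m crank '[[[0,0,0],[0,0,0],0.2],[[0,0,0],[0,0,0],-0.4],[[0,0,0],[0,0,0],-1],[[0,0,0],[0,0,0],-1],[[0,0,0],[0,0,0],-1],[[0,0,0],[0,0,-1],-1],[[0,0,0],[0,0,-2],-1],[[0,0,0],[0,0,-3],-1]]' ; python3 -m crank '[[[0,0,0],[0,0,-3],-1],[[0,0,0],[0,0,-2],-1],[[0,0,0],[0,0,-1],-1],[[0,0,0],[0,0,0],-1]]' | grep -E 'tcp|force|time'; python3 -c "
from plant import r
from h import *
import cv2
s=r.get_state();print(s['joints'].round(1));print('A',to(s,.4946,.1642,.2,-169.5)); print('B',to(s,.4389,-.0147,.2,-183.2))
c=r.capture('scene'); cv2.imwrite('pics/s1.png',c['color'][150:370,100:420,::-1])"
```

```text
time_s: 7.6
tcp_pos: [0.4594, 0.3942, 0.1413]
eef_rot: [-179.9, -0.1, -169.6]
contact_force: [0.1, 0.8, -0.3]
gripper_width: 0.087
gripper_force: 0.0
time_s: 8.0
tcp_pos: [0.4604, 0.3955, 0.2033]
contact_force: [-0.3, 0.7, -0.1]
gripper_force: 0.0
[  59.1   16.1  -12.3    0.   -61.4 -138.7]
A (array([  0.81, -23.37,   0.28]), array([ 0.1,  0.1, -0.1]))
B (array([  9.52, -39.96,   0.23]), array([ 0.1,  0.1, 13.6]))
```

View pics/s1.png

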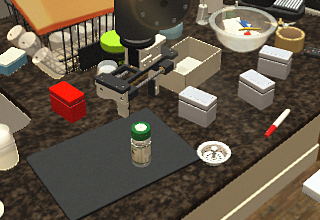

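The jar stands upright on the tray at crop pixel (142,145). The tin it stood on, at (197,105), is now bare. I'll test that tin first.

```bash
python3 -m crank '[[[0,0,0],[0.1,-2,0],-1],[[0,0,0],[0.1,-4,0],-1],[[0,0,0],[0.1,-4,0],-1],[[0,0,0],[0.1,-4,0],-1],[[0,0,0],[0.1,-4,0],-1],[[0,0,0],[0.2,-3,0],-1],[[0,0,0],[0.1,-2.4,2],-1],[[0,0,0],[0,0,3],-1]]' | grep -E 'tcp|force|time';python3 -m crank '[[[0,0,0],[0,0,4],-1],[[0,0,0],[0,0,3],-1],[[0,0,0],[0,0,2],-1],[[0,0,0],[0,0,1],-1],[[0,0,0],[0,0,0],-1]]'; python3 -c "
from plant import r
from h import *
s=r.get_state();print(to(s,.4946,.1642,.051,-169.5))"
```

```text
time_s: 8.85
tcp_pos: [0.4944, 0.1605, 0.1514]
contact_force: [0.3, 1.7, -1.1]
gripper_force: 0.0
time_s: 9.35
tcp_pos: [0.4931, 0.1622, 0.0498]
eef_rot: [-179.9, -0.2, -169.6]
contact_force: [-1.0, 0.6, -0.7]
gripper_width: 0.0873
gripper_force: 0.0
(array([-0.18,  0.17, -0.13]), array([-0.1, -0.2, -0.1]))
```

```bash
python3 -m crank '[[[0,0,0],[0,0,0],0],[[0,0,0],[0,0,0],0.4],[[0,0,0],[0,0,0],0.8],[[0,0,0],[0,0,0],1],[[0,0,0],[0,0,0],1],[[0,0,0],[0,0,0],1],[[0,0,0],[0,0,0],1]]' 50;python3 -m crank '[[[0,0,0],[0,0,-1],1],[[0,0,0],[0,0,-3],1],[[0,0,0],[0,0,-4],1],[[0,0,0],[0,0,-4],1],[[0,0,0],[0,0,-2],1],[[0,0,0],[0,0,-1],1],[[0,0,0],[0,0,0],1],[[0,0,0],[0,0,0],1]]'
cat > mom.py <<'E'
from plant import r
import numpy as np
from scipy.spatial.transform import Rotation as R
M=[];F=[];
for i in range(8):
    s=r.get_state(); Rt=R.from_euler('xyz',s['eef_rot'],degrees=True).inv()
    M.append(Rt.apply(s['moment'])); F.append(Rt.apply(s['contact_force'])); r.capture('wrist')
M=np.array(M);F=np.array(F)
print(round(s['time_s'],2),'M tool',M.mean(0).round(4),'sd',M.std(0).round(4),'F',F.mean(0).round(2),s['tcp_pos'].round(4),s['eef_rot'].round(1),round(s['gripper_width'],4))
E
python3 mom.py
```

```text
time_s: 10.05
tcp_pos: [0.4947, 0.1638, 0.0521]
eef_rot: [180.0, 0.1, -169.6]
contact_force: [-1.8, 2.2, 6.5]
gripper_width: 0.0515
gripper_force: 50.0
time_s: 10.85
tcp_pos: [0.4935, 0.163, 0.2003]
eef_rot: [-180.0, -0.1, -169.6]
contact_force: [0.2, -0.1, -2.8]
gripper_width: 0.0519
gripper_force: 50.0
11.2 M tool [-0.0113 -0.01   -0.0022] sd [0.0193 0.026  0.0281] F [0.06 0.07 2.37] [0.4942 0.1633 0.2009] [-1.800e+02 -1.000e-01 -1.696e+02] 0.0519
```

```bash
python3 -m crank '[[[0,0,0],[-5,0,0],1],[[0,0,0],[-5,0,0],1],[[0,0,0],[0,0,0],1],[[0,0,0],[0,0,0],1],[[0,0,0],[0,0,0],1]]' | grep tcp; python3 mom.py; python3 -m crank '[[[0,0,0],[5,0,0],1],[[0,0,0],[5,0,0],1],[[0,0,0],[0,0,0],1],[[0,0,0],[0,0,0],1],[[0,0,0],[0,0,0],1]]' |grep tcp; python3 mom.py
```

```text
tcp_pos: [0.5921, 0.1812, 0.201]
12.1 M tool [ 0.0044 -0.0102 -0.0049] sd [0.0287 0.0402 0.0359] F [0.01 0.19 2.24] [0.5924 0.1816 0.2022] [ 1.800e+02  1.000e-01 -1.696e+02] 0.0518
tcp_pos: [0.4951, 0.164, 0.2023]
13.0 M tool [ 0.0046 -0.0218  0.0075] sd [0.015  0.0238 0.0453] F [ 0.18 -0.05  2.27] [0.4947 0.1634 0.2012] [-180.    -0.  -169.6] 0.0519
```

```bash
python3 -m crank '[[[0,0,0],[-5,0,0],1],[[0,0,0],[-5,0,0],1],[[0,0,0],[5,0,0],1],[[0,0,0],[5,0,0],1],[[0,0,0],[-5,0,0],1],[[0,0,0],[-5,0,0],1],[[0,0,0],[0,0,0],1],[[0,0,0],[0,0,0],1]]' | grep tcp; python3 mom.py; python3 -m crank '[[[0,0,0],[5,0,0],1],[[0,0,0],[5,0,0],1],[[0,0,0],[0,0,0],1],[[0,0,0],[0,0,0],1],[[0,0,0],[0,0,0],1]]' |grep tcp; python3 mom.py;python3 -c "
from plant import r
from h import *
s=r.get_state();print(to(s,.4946,.1642,.0521,-169.5))"
```

```text
tcp_pos: [0.5933, 0.1814, 0.2002]
14.2 M tool [ 0.003   0.0118 -0.0101] sd [0.0286 0.0428 0.0371] F [0.19 0.05 2.38] [0.5923 0.1815 0.202 ] [ 180.     0.  -169.6] 0.0519
tcp_pos: [0.4951, 0.164, 0.2024]
15.1 M tool [ 0.0239 -0.013   0.0104] sd [0.0244 0.0327 0.0226] F [-0.19 -0.34  2.32] [0.4947 0.1634 0.2012] [-180.    -0.  -169.6] 0.0517
(array([-0.03,  0.09, 14.91]), array([-0. , -0. , -0.1]))
```

No shift of 0.08 N m, so this tin is quiet. Putting it back.

```bash
python3 -m crank '[[[0,0,0],[0,0,2],1],[[0,0,0],[0,0,4],1],[[0,0,0],[0,0,4],1],[[0,0,0],[0,0,3],1],[[0,0,0],[0,0,1],1],[[0,0,0],[0,0,0.5],1],[[0,0,0],[0,0,0],1]]' | grep -E 'tcp|contact'; python3 -m crank '[[[0,0,0],[0,0,0.2],1],[[0,0,0],[0,0,0.1],1],[[0,0,0],[0,0,0],1]]'| grep -E 'tcp|contact'
```

```text
tcp_pos: [0.4949, 0.1638, 0.057]
contact_force: [0.5, 0.1, -2.9]
tcp_pos: [0.4947, 0.1637, 0.0544]
contact_force: [0.1, -0.8, -1.2]
```

```bash
python3 -m crank '[[[0,0,0],[0,0,0.1],1],[[0,0,0],[0,0,0.1],1],[[0,0,0],[0,0,0],1]]'| grep -E 'tcp|contact'; python3 -m crank '[[[0,0,0],[0,0,0],0.4],[[0,0,0],[0,0,0],-0.3],[[0,0,0],[0,0,0],-1],[[0,0,0],[0,0,0],-1],[[0,0,0],[0,0,0],-1],[[0,0,0],[0,0,-1],-1],[[0,0,0],[0,0,-3],-1],[[0,0,0],[0,0,-4],-1]]' 20; python3 -m crank '[[[0,0,0],[0,0,-3],-1],[[0,0,0],[0,0,-2],-1],[[0,0,0],[0,0,-1],-1],[[0,0,0],[0,0,0],-1]]' | grep -E 'tcp|force|time'; python3 -c "
from plant import r
from h import *
s=r.get_state();print(s['joints'].round(1));print('B',to(s,.4389,-.0147,.2,-183.2))"
```

```text
tcp_pos: [0.4945, 0.1636, 0.0521]
contact_force: [-2.2, -0.5, 4.1]
time_s: 17.25
tcp_pos: [0.4934, 0.1627, 0.1316]
eef_rot: [-179.9, -0.2, -169.6]
contact_force: [1.1, 0.9, 0.1]
gripper_width: 0.0876
gripper_force: 0.0
time_s: 17.65
tcp_pos: [0.4949, 0.1638, 0.1931]
contact_force: [0.3, -0.3, 0.2]
gripper_force: 0.0
[  39.9    8.7  -23.5    0.   -57.6 -119.5]
B (array([  8.73, -16.54,  -0.73]), array([ 0.1,  0.1, 13.6]))
```

```bash
python3 -m crank '[[[0,0,0],[1,-2,0],-1],[[0,0,0],[2,-4,0],-1],[[0,0,0],[2,-4,0],-1],[[0,0,0],[2,-3.5,0],-1],[[0,0,0],[1.7,-3,0],-1],[[0,0,3],[0,0,0],-1],[[0,0,6],[0,0,0],-1],[[0,0,4.6],[0,0,1],-1]]' | grep -E 'tcp|eef|time'; python3 -m crank '[[[0,0,0],[0,0,3],-1],[[0,0,0],[0,0,3],-1],[[0,0,0],[0,0,0],-1]]' | grep -E 'tcp|eef|time';  python3 -c "
from plant import r
from h import *
s=r.get_state();print(s['joints'].round(1));print('B',to(s,.4389,-.0147,.051,-183.2))"
```

```text
time_s: 18.45
tcp_pos: [0.438, -0.0155, 0.1811]
eef_rot: [-180.0, -0.0, 176.5]
time_s: 18.75
tcp_pos: [0.4348, -0.0162, 0.1175]
eef_rot: [-179.8, -0.5, 176.7]
[ 2.400e+01  6.200e+00 -3.850e+01 -1.000e-01 -4.580e+01 -1.172e+02]
B (array([-0.46,  0.19,  6.64]), array([-0.2, -0.5, -0.1]))
```

```bash
python3 -m crank '[[[0,0,0],[0,0,3],-1],[[0,0,0],[0,0,2],-1],[[0,0,0],[0,0,1.5],-1],[[0,0,0],[0,0,0.3],-1],[[0,0,0],[0,0,0],-1]]' | grep -E 'tcp|eef|contact';  python3 -m crank '[[[0,0,0],[0,0,0],0],[[0,0,0],[0,0,0],0.4],[[0,0,0],[0,0,0],0.8],[[0,0,0],[0,0,0],1],[[0,0,0],[0,0,0],1],[[0,0,0],[0,0,0],1],[[0,0,0],[0,0,0],1]]' 50;python3 -m crank '[[[0,0,0],[0,0,-1],1],[[0,0,0],[0,0,-3],1],[[0,0,0],[0,0,-4],1],[[0,0,0],[0,0,-4],1],[[0,0,0],[0,0,-2],1],[[0,0,0],[0,0,-1],1],[[0,0,0],[0,0,0],1],[[0,0,0],[0,0,0],1]]'; python3 mom.py
```

```text
tcp_pos: [0.4385, -0.0148, 0.0538]
eef_rot: [-180.0, -0.1, 176.8]
contact_force: [0.0, 0.4, 0.3]
time_s: 19.95
tcp_pos: [0.4387, -0.0145, 0.0538]
eef_rot: [180.0, 0.0, 176.8]
contact_force: [-1.5, 1.4, 4.4]
gripper_width: 0.052
gripper_force: 50.0
time_s: 20.75
tcp_pos: [0.4375, -0.0148, 0.2022]
eef_rot: [-180.0, -0.1, 176.8]
contact_force: [0.3, -0.7, -5.2]
gripper_width: 0.0517
gripper_force: 50.0
21.1 M tool [ 0.0271 -0.0393  0.0091] sd [0.0334 0.0315 0.0308] F [ 0.05 -0.18  5.27] [ 0.4383 -0.0147  0.2029] [-1.800e+02 -1.000e-01  1.768e+02] 0.052
```

```bash
python3 -m crank '[[[0,0,0],[-5,0,0],1],[[0,0,0],[-5,0,0],1],[[0,0,0],[0,0,0],1],[[0,0,0],[0,0,0],1],[[0,0,0],[0,0,0],1]]' | grep tcp; python3 mom.py; python3 -m crank '[[[0,0,0],[5,0,0],1],[[0,0,0],[5,0,0],1],[[0,0,0],[0,0,0],1],[[0,0,0],[0,0,0],1],[[0,0,0],[0,0,0],1]]' |grep tcp; python3 mom.py; python3 -m crank '[[[0,0,0],[-5,0,0],1],[[0,0,0],[-5,0,0],1],[[0,0,0],[0,0,0],1],[[0,0,0],[0,0,0],1],[[0,0,0],[0,0,0],1]]' | grep tcp; python3 mom.py; python3 -m crank '[[[0,0,0],[5,0,0],1],[[0,0,0],[5,0,0],1],[[0,0,0],[0,0,0],1],[[0,0,0],[0,0,0],1],[[0,0,0],[0,0,0],1]]' |grep tcp; python3 mom.py
```

```text
tcp_pos: [0.5375, -0.0203, 0.2029]
22.0 M tool [ 0.0348  0.0448 -0.0208] sd [0.0292 0.0381 0.0465] F [0.38 0.19 5.  ] [ 0.5382 -0.02    0.2041] [1.800e+02 1.000e-01 1.768e+02] 0.052
tcp_pos: [0.4395, -0.0142, 0.2043]
22.9 M tool [ 0.0278 -0.056   0.0025] sd [0.0558 0.0408 0.0318] F [0.04 0.3  5.21] [ 0.4389 -0.0146  0.2033] [-180.    -0.   176.8] 0.0515
tcp_pos: [0.5375, -0.0204, 0.2029]
23.8 M tool [ 0.0066  0.0347 -0.0124] sd [0.0287 0.0251 0.0196] F [0.02 0.13 5.  ] [ 0.5381 -0.02    0.2041] [1.800e+02 1.000e-01 1.768e+02] 0.0518
tcp_pos: [0.4395, -0.0143, 0.2043]
24.7 M tool [ 0.0286 -0.0757  0.021 ] sd [0.0188 0.0233 0.0249] F [-0.08  0.27  5.17] [ 0.4388 -0.0146  0.2033] [-180.    -0.   176.8] 0.0519
```

The tin's moment flips by about 0.1 N m with every stroke, against about 0.02 for the first tin, so this one rattles. I'll carry it over the box, then confirm by arriving at the same point from both sides.

```bash
python3 -c "
from plant import r
from h import *
s=r.get_state();print('box',to(s,.663,.039,.22,176.8))
import cv2
c=r.capture('top'); cv2.imwrite('pics/t2.png',cv2.resize(c['color'][100:340,90:440,::-1],None,fx=2,fy=2))"
```

```text
box (array([-22.09,   6.61,  -1.69]), array([-0., -0., -0.]))
```

View pics/t2.png

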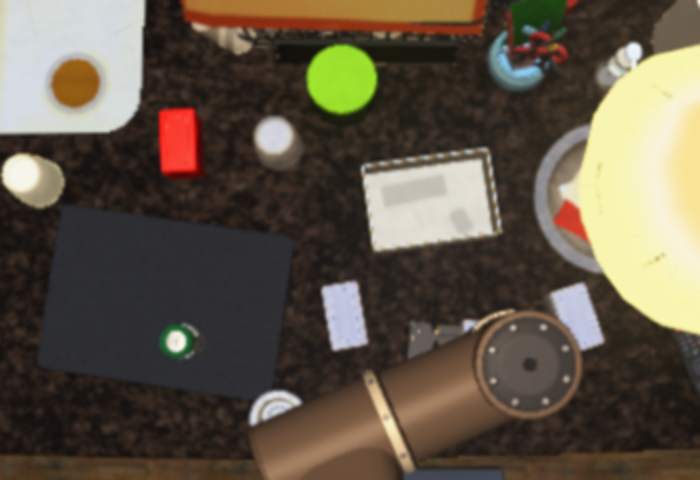

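The top view shows the jar upright on the tray (180,341), the first tin back in place (345,315), and the glass untouched (275,140). The elbow at (530,362) is near the lamp edge (590,200), so I'll check its height before moving out.

```bash
python3 -c "
from plant import r
from h import *
c=r.capture('top');P=cloud(c)
for u,v in ((355,281),(340,290),(370,262),(355,262),(240,320),(378,281)): print(u,v,P[v,u].round(3))
print(r.get_state()['joints'].round(1))
"; python3 -m crank '[[[0,0,0],[-1.5,0.5,-0.3],1],[[0,0,0],[-2.5,0.8,-0.5],1],[[0,0,0],[-2.5,0.8,-0.5],1],[[0,0,0],[-2.5,0.8,-0.4],1],[[0,0,0],[-1.5,0.5,0],1],[[0,0,0],[0,0,0],1]]'; python3 -c "
from plant import r
from h import *
c=r.capture('top');P=cloud(c);z=P[...,2]; m=(z>.6)&(z<1.2)&(P[...,1]>-.2); I=np.indices(m.shape)
s=r.get_state(); print(s['joints'].round(1)); m&=(c['range_z']>0)&(c['color'].max(2)<140)
Q=P[m]; print('dark high pts: max z',Q[:,2].max(),'max x',Q[:,0].max(),'y min',Q[:,1].min())"
```

```text
355 281 [ 0.44  -0.016  0.623]
340 290 [0.424 0.011 0.621]
370 262 [ 0.473 -0.044  0.616]
355 262 [ 0.473 -0.016  0.621]
240 320 [0.369 0.188 0.599]
378 281 [ 0.439 -0.058  0.617]
[ 2.400e+01  1.000e-01 -3.170e+01  0.000e+00 -5.830e+01 -1.172e+02]
time_s: 25.45
tcp_pos: [0.5472, 0.014, 0.2199]
eef_rot: [-180.0, -0.0, 176.8]
contact_force: [-0.8, 0.4, -5.9]
gripper_width: 0.052
gripper_force: 50.0
[  22.     9.9  -18.3   -0.   -61.9 -115.2]
dark high pts: max z 1.1383544188181514 max x 0.5954941084065246 y min -0.12877622437339864
```

The wrist top is at z of about 0.62, well under the lamp rim at 0.88. Going on to the box.

```bash
python3 -m crank '[[[0,0,0],[-1.5,0.4,0],1],[[0,0,0],[-2.5,0.7,0],1],[[0,0,0],[-2.5,0.7,0],1],[[0,0,0],[-2.5,0.7,0],1],[[0,0,0],[-1.5,0.4,0],1],[[0,0,0],[-0.9,0.2,0],1],[[0,0,0],[0,0,0],1]]'|grep -E 'tcp|contact'; python3 -m crank '[[[0,0,0],[5,0,0],1],[[0,0,0],[5,0,0],1],[[0,0,0],[0,0,0],1],[[0,0,0],[0,0,0],1],[[0,0,0],[-5,0,0],1],[[0,0,0],[-5,0,0],1],[[0,0,0],[0,0,0],1],[[0,0,0],[0,0,0],1]]'|grep tcp; python3 mom.py;  python3 -m crank '[[[0,0,0],[-5,0,0],1],[[0,0,0],[-5,0,0],1],[[0,0,0],[0,0,0],1],[[0,0,0],[0,0,0],1],[[0,0,0],[5,0,0],1],[[0,0,0],[5,0,0],1],[[0,0,0],[0,0,0],1],[[0,0,0],[0,0,0],1]]'|grep tcp; python3 mom.py
```

```text
tcp_pos: [0.6609, 0.0381, 0.2198]
contact_force: [-0.4, 0.8, -4.6]
tcp_pos: [0.6618, 0.0377, 0.2189]
27.35 M tool [0.0258 0.0657 0.0129] sd [0.0294 0.0376 0.029 ] F [0.55 0.48 5.04] [0.6604 0.0382 0.2215] [1.800e+02 1.000e-01 1.768e+02] 0.0517
tcp_pos: [0.6589, 0.0382, 0.2227]
28.55 M tool [ 0.0078 -0.1458 -0.0027] sd [0.0247 0.0922 0.0358] F [-0.55  0.12  5.07] [0.6614 0.0381 0.2204] [-180.    -0.   176.8] 0.052
```

At the same point the moment is +0.066 arriving one way and −0.146 the other, so this tin rattles. One last look before handing in.

```bash
python3 -m crank '[[[0,0,0],[0,0,0],1],[[0,0,0],[0,0,0],1],[[0,0,0],[0,0,0],1]]'; python3 mom.py; python3 -c "
from plant import r
import cv2
c=r.capture('scene'); cv2.imwrite('pics/s3.png',c['color'][:,:,::-1]); print(abs(r.get_state()['qd']).max())"
```

```text
time_s: 28.9
tcp_pos: [0.6609, 0.0381, 0.2204]
eef_rot: [-180.0, -0.0, 176.8]
contact_force: [0.3, 0.2, -4.9]
gripper_width: 0.0517
gripper_force: 50.0
29.25 M tool [ 0.0207 -0.064  -0.0071] sd [0.0256 0.0261 0.0259] F [-0.06  0.42  5.13] [0.6609 0.0381 0.2206] [180.    0.  176.8] 0.0517
0.15890118511848367
```

View pics/s3.png

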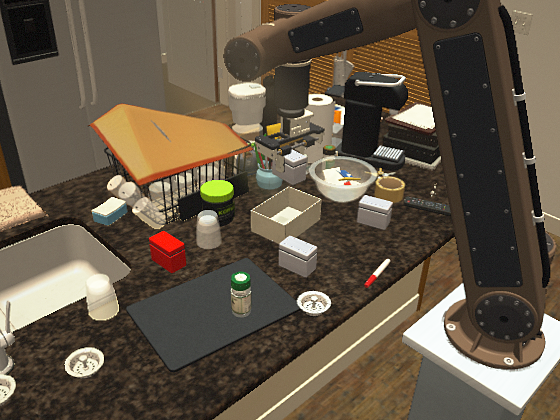

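The tin is held level above the box (293,165). The two quiet tins stand at (297,255) and (376,210), the jar is upright on the tray (241,295), and the glass stands at (208,229). Handing in.

```bash
python3 -c "
from plant import r
print(r.close_job())"
```

```text
the job is handed in; nothing more can be done
None
```

I handed the job in with the rattling (middle) tin held level above the box, the jar upright on the tray, and the other two tins standing on the worktop. I shook the tin from under the jar and it was quiet. I never lifted the third tin, because the middle one's moment flipped clearly with every stroke; the hand-in gave no verdict.

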